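# Turn the nested specimen bin and lock it up as a second tier

## Task

The blue bin is nested down inside the grey base bin. Lift it out, turn it half a turn so that its feet stand on the base bin's ledges, and slide it under the hold-down lips towards the base bin's labelled end, past the spring catch and fully home, so that it stands locked as an upright second tier. Set it down and push gently, keep the mint specimen block inside it, leave the other things where they are and let go of everything.

Things in the scene. Friction and masses are not known exactly. Their poses are not given: they have to be found in the camera images.
- dock: White tray fixed to the bench, with the grey base bin screwed into it. Origin on the bench under the middle of the base bin; x along that bin to its labelled end (white card), y across, z up. Tray x -115 to 115, y -55 to 130 mm, rim 16 high. Base bin outside 170 (x) by 68 (y), rim at z 79, walls 3 mm, inside x -82 to 82, y -31 to 31, step inside at z 47. It does not yield.
- dock_ledge (a point): Top of one ledge. Inside both long walls of the base bin are two ledges (four in all), top at z 70 mm, reaching in from |y| 31 to |y| 24: dock x -56 to -8 and 36 to 82. Elsewhere the inside is open down to the step at z 47, so feet pass: this is how the bins nest. This point: dock (52, 27.5, 70 mm).
- dock_lip (a point): Top of one black hold-down lip, at dock (75.5, 29, 81 mm). Four lips hang over the ledges at dock x -23 to -10 and 69 to 82, both sides, z 77 to 81, reaching in to |y| 25: 7 mm of height under them for feet 5 mm high. Feet must stand on the ledges before the lips and then slide to dock +x under them.
- dock_set (a point): Where the turned blue bin's origin should be as it is set down, feet on the ledges just before the lips: dock (-20, 0, 70 mm). Good from dock x -25 to -15, y within 2 mm, heading within 0.03 rad. On rim or lips it sits higher than 70 mm.
- dock_catch (a point): Innermost point of one of two white sprung rollers (16 mm across, black housings outside the long walls), at dock (-25, +-27.5, 74 mm). They give way outwards by up to 4 mm. On the slide home the feet first run freely, then must be pushed past the rollers, which resist with some 5 to 13 N (varies) and feel like a stop; behind them is home, a hard stop.
- dock_home (a point): Where the turned blue bin's origin is when fully home: dock (4, 0, 70 mm), 24 mm along dock +x from dock_set; there its foot part meets the base bin's labelled end wall. Push e.g. the middle of the blue bin's labelled end wall, 50 mm above its origin.
- bin: Blue loose bin, same shape as the base bin, 170 x 68 x 75 mm, 0.18 to 0.31 kg. Origin: centre of its underside; x along it to its labelled end, z up. Smooth upper part 68 mm wide, 170 long, 40 to 75 mm (rim) above the origin: grip it across the width at mid-length from above. Black lips 2 mm above the rim. At the start nested: origin at dock (0, 0, 47 mm), same heading.
- bin_foot (a point): Underside of one foot, at bin (-73, 25.5, 0 mm). Four feet, lugs 10 mm long, 5 high, out to |y| 29, at bin x -78 to -68 and 14 to 24, both sides, on the narrow foot part (bin x -78 to 56, 44 mm wide, 40 high, floor 3 thick).
- bin_label (a point): Top edge of the blue bin's labelled end wall (white card), 85 mm along x from the bin's origin and 75 mm above it. At the start it is at the same end as the base bin's card, after the turn at the opposite end.
- dock_label (a point): Top rim of the base bin's labelled end wall (white card), at dock (85, 0, 79 mm).
- specimen: Mint-green specimen block, 24 x 24 x 22 mm, 30 g, lying loose on the floor of the blue bin; origin at the centre of its underside.
- block: Another mint block, 26 x 26 x 24 mm, loose on the tray beside the base bin; bystander; origin under its centre.
- mailer: White slide mailer, 82 x 28 x 16 mm, loose on the tray beside the base bin; bystander; origin under its centre.
- stain: Amber bottle, 60 mm across, 150 mm tall; bystander; origin under its centre.
- jar: Glass jar with red cap, 70 mm across, 90 mm tall; bystander; origin under its centre.
- meshcup: Metal cup, 84 mm across, 100 mm tall; bystander; origin under its centre.
- slidebox: Green slide box, 170 x 90 x 32 mm; bystander; origin under its centre.
There are look-alikes about, which are no part of the job. Of the things shaped like the bin, the blue one is meant.

How it is judged (in metres and radians):
At the end, for the whole second after the job is handed in: The blue bin stands turned (its card opposite the base bin's card) on the ledges, its origin at dock x 2 to 7.5 mm (home is 4), y within 4 mm, z 67.5 to 72.5 mm, tilted less than 0.03 rad, at rest, with the specimen block on its floor (x of bin in the frame of dock between 0.002 and 0.0075 m and y of bin in the frame of dock between -0.004 and 0.004 m and z of bin in the frame of dock between 0.0675 and 0.0725 m and x of bin_label in the frame of dock below -0.07 m and angle between bin's own z axis and vertical below 0.03 rad and linear speed of bin below 0.01 m/s and x of specimen in the frame of bin between -0.08 and 0.06 m and y of specimen in the frame of bin between -0.025 and 0.025 m and z of specimen in the frame of bin between 0 and 0.03 m); the robot touches nothing.
It fails at once if the blue bin is dropped or flung (faster than 0.3 m/s with no finger on it, a fall of about 5 mm) (contact force between the fingers and bin below 0.1 N and linear speed of bin above 0.3 m/s).
It fails at once if the blue bin is slammed or jammed onto the base bin (over 90 N between them) (contact force between bin and dock above 90 N).
It fails at once if another thing on the tray or bench is disturbed (moved over 25 mm) (distance of any of block, mailer, stain, jar, meshcup, slidebox from where it was at the start of the episode above 0.025 m).
It also fails if it takes over 72 s, if anything falls off the work surface, if the arm or the gripper's body presses on something with over 40 N, if the wrist force passes 120 N, or if a joint passes its speed limit or range.

## Robot

A 6-joint arm with a two-finger parallel gripper is mounted at the origin on the work surface. World frame = base frame: x ahead of the robot, y to its left, z up, the work surface at z = 0. Lengths are in mm, angles in rad, forces in N, time in s.
With the tool pointing down it reaches from about 400 to 925 mm from the base axis. Payload 12.5 kg.
Tool frame: the origin (TCP) lies between the finger pads; the fingertips stand 25 mm ahead of it and the grasp point (between the pads) lies 6 mm ahead of it; z points along the fingers, y is the line along which they close (so a half turn about z gives the same grasp; the last joint's range is limited). The gripper opens to 95 mm and grips with 3 to 60 N. Pads are 20 mm wide; open, the fingers measure 119 mm over their backs; the gripper's body (75 mm by 180 mm) begins 59 mm behind the grasp point.
Start: joints at [1.163, 0.491, 1.559, -0, 1.092, -0.106], TCP at [185.757, 596.773, 239.661] pointing down, gripper open.
Joint ranges: [-3.1, 3.1], [-0.84, 2.19], [0.05, 2.79], [-1.13, 4.28], [0.06, 2.93], [-2.69, 2.69]. Speed limits (rad/s): [2.22, 2.22, 2.79, 3.14, 3.14, 3.14].

## Interface

Orientations are given as [roll, pitch, yaw] about the fixed x, y, z axes, in that order (R = Rz(yaw) Ry(pitch) Rx(roll)).
In Python, from cell import state, read_camera, job_done, cut_out gives the robot as it stands. The module is installed in compiled form; this text tells all that it offers.
- The arm moves only by the tool jog_arm, never from a script. Its argument "motion" is a list of rows, each a list of 2 entries, a list of its own where there are three numbers: the shift along the tool's x, y, z in mm, then the turn about the tool's z in rad. A call has 1 to 5 rows; each row is the pose to reach, as a shift and turn from the pose commanded when the call began, along the tool's axes at that moment; what a row does not reach only later rows make up. A row lasts 1/10 s, in which the tool goes at most 50 mm and 8.59 degrees, less where a joint would pass 70% of its speed; a pose out of reach is approached as far as the arm can. A call with a gripper value outside its range is refused whole. "grip" is the closure, from 0 (fully open) to 1 (shut), set as the call begins (left out, the last holds). The fingers move at their own pace and stop on an object; the grip force is fixed at half the most. Time passes only in rows, so rows that repeat a pose let the fingers close. It gives the time, the measured TCP pose, the force, the opening and the grip force at its end, in the units of the state.
- state(): the state, without advancing time (a new reading comes with each control period).
- read_camera(name): name is "scene" or "top" or "wrist"; returns a dict with "img" (400x640x3 uint8, blue, green, red), "vertical_fov" (degrees; the focal length in pixels is half the picture's height over the tangent of half this angle, whatever the lens; pixels are square), "cx", "cy" (the principal point, pixels), "extrinsics" (4x4, takes a point from camera to world coordinates). Camera axes: x right, y up, looking along -z (the intrinsics and any distortion apply to the point x, -y, -z); pixel columns grow to the right and rows downward; lengths in mm; the calibration is good to about 2 mm. A picture is of the moment at which its call begins. There is no depth.
- job_done(): hands the job in; it is judged then, once.
Trained networks look in a picture, given as the dict that the camera call returned (one of the last four; its "shot" number tells which), for a name from the list of things; names that differ only in an ending like _2 or _b are one class to them, and where a whole thing is asked for, a point or a joint stands for the part that bears it (a point fixed in the world has none). Each returns a list of dicts, best first, with "p" (0 to 1); they miss things now and then, are a little off and sometimes report something else, mostly with a low value. They report only what shows in the picture. A call takes as long as a camera call. They do not tell look-alikes from the thing itself.
- cut_out(name, picture): "region" (400x640 bool, what is visible of it) and "box" ([left, top, right, bottom] in pixels, round what is visible of it).
The state is a dict: "t": time; "joints": joint angles; "qvel": joint speeds; "tau": joint torques, N m; "eef_pos": TCP position; "tcp_rot": TCP orientation; "ft_force": force on the tool from outside, world axes, zero at the start; "moment": the same for the moment, N m; "opening": opening from 0.0 (shut) to 1.0 (fully open); "grip_force": force on a finger pad.
Only numpy, scipy, OpenCV 4.12 (cv2) and the standard library are available. Lean on these libraries where they do the work, as an engineer would, in place of code of your own. Each camera call takes 0.05 s, during which the arm holds its last target. There are 200 camera calls.

## Working session

There is one attempt and no reset: what is moved stays moved. The work goes in short steps, Python scripts to look and compute and a tool call to move; the robot and the scene stay as the last step left them, time stands still between calls to the robot, and variables do not carry over. Pictures are saved under pics/ and viewed, at most 10 in all, crops included, and the job is handed in when it is done.

Besides the shell and the picture viewer there is one more tool, called after "Emit:" by a JSON object that holds its "api" and its "payload", one argument or row to a line. jog_arm: Moves the arm, as the interface text tells. Its arguments: {"type":"object","properties":{"motion":{"type":"array"},"grip":{"type":"number"}},"required":["motion"]}

```bash
mkdir -p pics; cat > h.py <<'E'
import numpy as np, cv2
from cell import *
def K(p):
    f=200/np.tan(np.radians(p["vertical_fov"])/2); return f,p["cx"],p["cy"]
def ray(p,u,v):
    f,cx,cy=K(p);E=np.array(p["extrinsics"]);d=E[:3,:3]@np.array([(u-cx)/f,-(v-cy)/f,-1]);return E[:3,3],d
def onz(p,u,v,z):
    o,d=ray(p,u,v);return o+d*(z-o[2])/d[2]
def proj(p,X):
    f,cx,cy=K(p);E=np.array(p["extrinsics"]);c=E[:3,:3].T@(np.array(X)-E[:3,3]);return cx+f*c[0]/-c[2],cy-f*c[1]/-c[2]
E
python3 - <<'E'
from h import *
print(state())
ims=[]
for n in ["scene","top","wrist"]:
    p=read_camera(n);cv2.imwrite(f"pics/a_{n}.png",p["img"])
    print(n,p.keys(),p["vertical_fov"],p["cx"],p["cy"],np.round(p["extrinsics"],3).tolist())
    for k in ["bin","dock","bin_label","dock_label","specimen"]:
        print(k,[(round(d["p"],2),d["box"]) for d in cut_out(k,p)])
E
```

```text
{'t': 0.0, 'joints': array([ 1.16339331e+00,  4.91566323e-01,  1.55948763e+00,  2.61459808e-05,
        1.09168688e+00, -1.05559511e-01]), 'qvel': array([ 0.00058652,  0.00016692, -0.00060419, -0.00071304,  0.00040174,
        0.00201513]), 'tau': array([-8.67459203e-04, -6.12642574e+01, -2.58163422e+01,  6.92578219e-02,
        4.83128708e-02, -1.48423205e-04]), 'eef_pos': array([185.6574605 , 596.54722754, 239.04438393]), 'tcp_rot': array([-3.14045331e+00, -1.44035379e-04,  2.83973700e+00]), 'ft_force': array([-0.1168886 , -0.01776319,  0.49638625]), 'moment': array([-0.02023022, -0.03319667, -0.00069305]), 'grip_force': 0.0, 'opening': 1.0012251626737152}
scene dict_keys(['img', 'vertical_fov', 'cx', 'cy', 'extrinsics', 'shot']) 50.49605335127788 324.7446254676261 198.5786899405552 [[0.53, -0.482, 0.698, 1318.313], [0.848, 0.299, -0.438, -526.753], [0.003, 0.824, 0.567, 767.598], [0.0, 0.0, 0.0, 1.0]]
bin [(0.81, [393.6, 190.3, 459.1, 239.3]), (0.79, [239.3, 256.4, 319.8, 310.7]), (0.66, [309.6, 202.7, 370.3, 256.1])]
dock [(0.82, [303.4, 216.1, 402.0, 295.2])]
bin_label [(0.82, [
[... 481 characters left out ...]
68.1, 187.7])]
dock [(0.63, [291.6, 126.4, 370.2, 214.9]), (0.32, [300.7, 189.5, 313.4, 202.2])]
bin_label [(0.87, [386.1, 114.6, 449.3, 182.6]), (0.61, [329.2, 126.6, 362.1, 196.4]), (0.59, [225.7, 125.2, 267.6, 189.0])]
dock_label [(0.91, [296.4, 124.4, 370.9, 210.0]), (0.41, [328.6, 124.1, 364.6, 196.2])]
specimen [(0.41, [343.4, 153.9, 350.2, 166.7]), (0.17, [140.2, 219.3, 184.7, 290.4])]
wrist dict_keys(['img', 'vertical_fov', 'cx', 'cy', 'extrinsics', 'shot']) 68.23698801711026 321.1590878797416 198.6312241065016 [[0.298, -0.922, -0.247, 116.661], [0.955, 0.288, 0.076, 618.006], [0.001, -0.258, 0.966, 383.014], [0.0, 0.0, 0.0, 1.0]]
bin []
dock []
bin_label []
dock_label []
specimen []
```

```bash
python3 - <<'E'
import cv2,numpy as np
a=cv2.imread("pics/a_top.png")[90:230,200:470];a=cv2.resize(a,None,fx=2.9,fy=2.9,interpolation=cv2.INTER_CUBIC)[:,:783]
b=cv2.imread("pics/a_scene.png")[160:330,220:480];b=cv2.resize(b,(783,512))[0:512]
cv2.imwrite("pics/a1.png",a);cv2.imwrite("pics/a2.png",b)
E
```

```text
(no output)
```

View pics/a1.png

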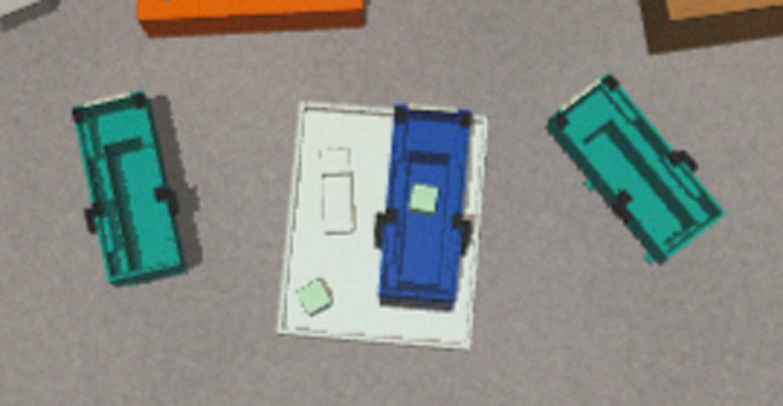

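View pics/a2.png

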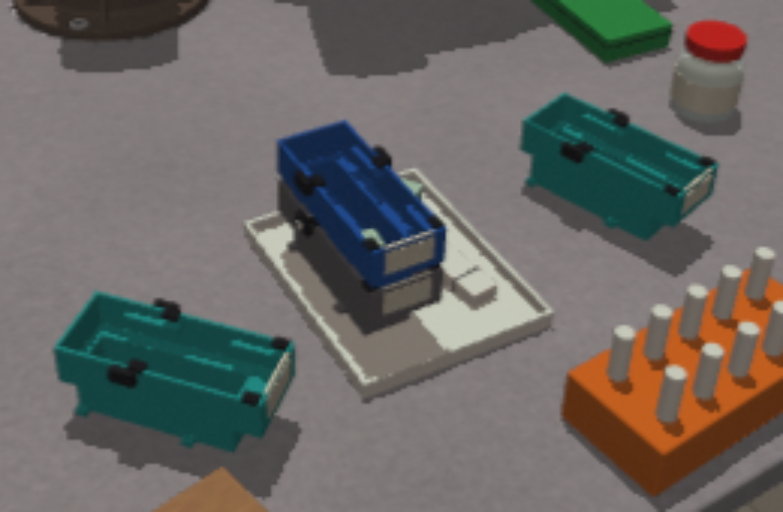

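Three bin-shaped things in the top view: teal at (248,155), teal at (420,148), and blue at (345,161), nested in the grey base on the white tray. The blue one fits the description, with the specimen inside at (347,160). The enlarged crops confirm it, and its card faces world +x, the same end as the base's card.

```bash
cat >> h.py <<'E'
def blue(p):
    hsv=cv2.cvtColor(p["img"],cv2.COLOR_BGR2HSV)
    m=cv2.inRange(hsv,(108,120,30),(128,255,255));m=cv2.morphologyEx(m,cv2.MORPH_CLOSE,np.ones((5,5)))
    n,l,s,c=cv2.connectedComponentsWithStats(m);k=1+np.argmax(s[1:,4]);return l==k
def reltool(X):
    s=state();y=s["tcp_rot"][2];d=np.array(X)-s["eef_pos"]
    return np.round([d[0]*np.cos(y)+d[1]*np.sin(y), d[0]*np.sin(y)-d[1]*np.cos(y), -d[2]],1),round(y,4)
E
python3 - <<'E'
from h import *
p=read_camera("top")
c=[onz(p,200+u/2.9,90+v/2.9,122) for u,v in [(396,106),(470,108),(457,306),(379,300)]]
print(np.round(c,1)); m=np.mean(c,0);print(m)
print(reltool(m+[0,0,180]))
d=(c[0]+c[1]-c[2]-c[3]);print(np.arctan2(d[1],d[0]))
t=[onz(p,200+u/2.9,90+v/2.9,16) for u,v in [(300,102),(487,117),(468,348),(279,332)]];print(np.round(t,1))
E
```

```text
[[703.9 -23.6 122. ]
 [702.  -89.  122. ]
 [525.2 -76.7 122. ]
 [530.3  -9.4 122. ]]
[615.34090732 -49.6473137  122.        ]
(array([-602.3, -489.5,  -62.3]), np.float64(2.8398))
-0.07558669654169473
[[ 743.3   70.8   16. ]
 [ 727.8 -112.7   16. ]
 [ 500.4  -92.8   16. ]
 [ 515.2   87.8   16. ]]
```

Emit:
{"api": "jog_arm", "payload": {
  "motion": [
    [[-190,-155,-60],-0.1],
    [[-190,-155,-60],-0.226],
    [[-190,-155,-60],-0.226],
    [[-190,-155,-60],-0.226],
    [[-190,-155,-60],-0.226]
  ],
  "grip": 0
}}

```text
t: 1.45
eef_pos: [320.4, 392.6, 299.7]
tcp_rot: [3.141, 0.0, 3.066]
ft_force: [1.7, 0.4, 0.2]
opening: 1.003
grip_force: 0.0
```

```bash
python3 - <<'E'
from h import *
s=state();print(s["t"],s["eef_pos"],s["tcp_rot"],s["joints"])
print(reltool([615,-50,300]))
E
```

```text
1.45 [320.42782029 392.62198485 299.65880785] [3.14123657e+00 2.90240507e-04 3.06616101e+00] [ 7.55882801e-01  2.59952965e-01  1.75993238e+00  2.83516734e-05
  1.12124863e+00 -7.39494246e-01]
(array([-3.271e+02, -4.192e+02, -3.000e-01]), np.float64(3.0662))
```

Emit:
{"api": "jog_arm", "payload": {
  "motion": [
    [[-327,-419,0],0],
    [[-327,-419,0],0],
    [[-327,-419,0],0],
    [[-327,-419,0],0],
    [[-327,-419,0],0]
  ]
}}

```text
t: 1.95
eef_pos: [459.0, 184.2, 299.4]
tcp_rot: [3.141, 0.001, 3.066]
ft_force: [1.0, 1.7, -0.5]
opening: 0.999
grip_force: 0.0
```

Emit:
{"api": "jog_arm", "payload": {
  "motion": [
    [[-173,-222,0],0],
    [[-173,-222,0],0],
    [[-173,-222,0],0],
    [[-173,-222,0],0],
    [[-173,-222,0],0]
  ]
}}

```text
t: 2.45
eef_pos: [597.4, -24.2, 299.2]
tcp_rot: [3.141, 0.0, 3.066]
ft_force: [0.3, 1.5, 0.3]
opening: 1.001
grip_force: 0.0
```

```bash
python3 - <<'E'
from h import *
s=state();print(s["t"],s["eef_pos"],s["tcp_rot"],s["joints"])
print(reltool([615,-50,300]))
E
```

```text
2.45 [597.35851925 -24.16963248 299.1714564 ] [3.14144050e+00 3.27550745e-04 3.06555135e+00] [-1.50965281e-01  3.98814769e-01  1.54907930e+00  1.89584931e-04
  1.19338335e+00 -1.64579017e+00]
(array([-19.6, -24.4,  -0.8]), np.float64(3.0656))
```

Emit:
{"api": "jog_arm", "payload": {
  "motion": [
    [[-20,-24,0],0],
    [[-20,-24,0],0],
    [[-20,-24,0],0],
    [[-20,-24,0],0]
  ]
}}

```text
t: 2.85
eef_pos: [614.1, -46.7, 299.2]
tcp_rot: [3.141, -0.0, 3.066]
ft_force: [0.6, 0.7, 0.3]
opening: 0.999
grip_force: 0.0
```

```bash
python3 - <<'E'
from h import *
p=read_camera("wrist");cv2.imwrite("pics/w1.png",p["img"]);np.save("w1.npy",p,allow_pickle=True)
for k in ["bin","dock","specimen","dock_lip","bin_label"]:
    print(k,[(round(d["p"],2),d["box"]) for d in cut_out(k,p)])
E
```

```text
bin [(0.76, [110.4, 158.4, 231.6, 263.9]), (0.72, [282.9, 109.7, 359.2, 263.4]), (0.71, [475.6, 110.5, 567.6, 241.3]), (0.53, [1.0, 169.8, 88.1, 241.3])]
dock [(0.58, [278.3, 92.4, 415.4, 246.9])]
specimen [(0.83, [308.6, 182.7, 330.8, 204.5])]
dock_lip [(0.84, [279.5, 91.7, 412.0, 247.0])]
bin_label [(0.89, [284.5, 110.1, 356.7, 259.6]), (0.71, [472.6, 114.2, 569.5, 242.1]), (0.66, [109.1, 157.4, 232.2, 267.2]), (0.15, [1.6, 170.4, 90.8, 242.7])]
```

View pics/w1.png

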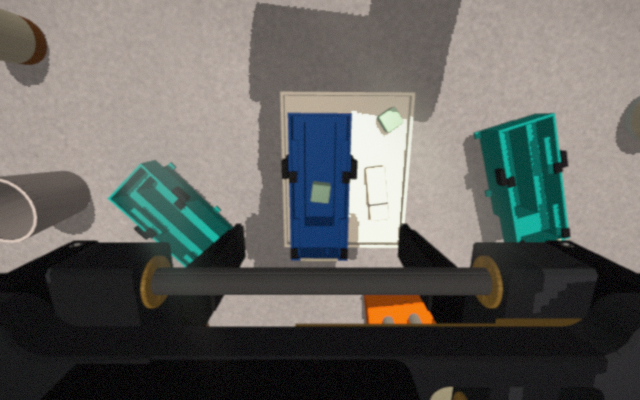

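The wrist view shows the blue bin upright at (320,185), with its card end at the bottom (world +x) and the specimen at (320,193). The teal look-alikes are at (170,210) and (522,180). I'll fit the bin's pose in both views.

```bash
cat >> h.py <<'E'
from scipy.optimize import minimize
def boxm(p,q,zt,h=35,S=4):
    x,y,a=q;c,s=np.cos(a),np.sin(a)
    P=[proj(p,[x+c*i*85-s*j*34,y+s*i*85+c*j*34,z]) for i in(-1,1) for j in(-1,1) for z in(zt,zt-h)]
    hull=cv2.convexHull(np.float32(P));m=np.zeros((400*S,640*S),np.uint8)
    cv2.fillConvexPoly(m,np.int32(np.round((hull+.5)*S*16)),255,shift=4);return cv2.resize(m,(640,400),interpolation=cv2.INTER_AREA)/255.
def fit(ps,q0,zt=None):
    ms=[]
    for p in ps:
        m=blue(p).astype(np.uint8);m=cv2.morphologyEx(m,cv2.MORPH_CLOSE,np.ones((15,15)));ms.append(cv2.morphologyEx(m,cv2.MORPH_OPEN,np.ones((9,9))))
    f=lambda v:sum(np.abs(boxm(p,[v[0],v[1],v[2]/100],v[3] if zt is None else zt)-m).sum()/m.sum() for p,m in zip(ps,ms))
    v0=np.array([q0[0],q0[1],q0[2]*100]+([122.] if zt is None else []))
    sx=np.vstack([v0]+[v0+6*e for e in np.eye(len(v0))])
    r=minimize(f,v0,method="Nelder-Mead",options=dict(initial_simplex=sx,xatol=.05,fatol=1e-4,maxiter=300));v=r.x.copy();v[2]/=100;return np.round(v,4),round(r.fun,3)
E
python3 - <<'E'
from h import *
w=read_camera("wrist");t=read_camera("top");s=read_camera("scene");q=[615,-50,-.075]
print("wrist",fit([w],q,122),"top",fit([t],q,122),"scene",fit([s],q,122))
print("w+s free z",fit([w,s],q)," all",fit([w,t,s],q))
for p in(w,t,s):
    b=blue(p);v,u=np.where(b);print(u.min(),v.min(),u.max(),v.max())
E
```

```text
wrist (array([ 6.196844e+02, -4.994320e+01, -8.340000e-02]), np.float64(0.135)) top (array([ 6.415059e+02, -4.012380e+01, -1.676000e-01]), np.float64(2.068)) scene (array([-1.9984211e+03,  2.3184609e+03, -1.4560000e+00]), np.float64(1.0))
w+s free z (array([ 6.195034e+02, -4.989320e+01, -8.220000e-02,  1.094788e+02]), np.float64(1.57))  all (array([ 6.199374e+02, -5.004290e+01, -8.160000e-02,  1.059483e+02]), np.float64(3.617))
287 113 351 259
0 309 33 365
434 63 534 128
```

Emit:
{"api": "jog_arm", "payload": {
  "motion": [
    [[-45,40,30],0],
    [[-45,40,30],0],
    [[-45,40,30],0],
    [[-45,40,30],0]
  ]
}}

```text
t: 3.7
eef_pos: [662.2, -11.2, 269.0]
tcp_rot: [-3.141, -0.001, 3.066]
ft_force: [0.4, 0.2, 0.1]
opening: 1.0
grip_force: 0.0
```

```bash
python3 - <<'E'
from h import *
w0=np.load("w1.npy",allow_pickle=True).item();w=read_camera("wrist");np.save("w2.npy",w,allow_pickle=True);q=[617,-50,-.08]
print("w",fit([w],q,122),fit([w0],q,122),"free",fit([w0,w],q))
out=[]
for p in(w0,w):
    im=p["img"].copy();m=boxm(p,fit([p],q,122)[0],122)>.5
    b=blue(p).astype(np.uint8)
    im=cv2.resize(im[80:280,200:460],None,fx=3,fy=3,interpolation=cv2.INTER_CUBIC)
    for M,c in((m.astype(np.uint8),(0,0,255)),(b,(0,255,0))):
        k,_=cv2.findContours(cv2.resize(M[80:280,200:460],None,fx=3,fy=3),cv2.RETR_EXTERNAL,cv2.CHAIN_APPROX_NONE);cv2.drawContours(im,k,-1,c,1)
    out.append(im[:,:400] if p is w0 else im[:,:400])
cv2.imwrite("pics/w2.png",np.hstack(out))
E
```

```text
w (array([ 6.199253e+02, -4.933570e+01, -8.110000e-02]), np.float64(0.127)) (array([ 6.201651e+02, -4.963180e+01, -7.640000e-02]), np.float64(0.133)) free (array([ 6.193906e+02, -5.059760e+01, -7.670000e-02,  1.111389e+02]), np.float64(0.173))
```

View pics/w2.png

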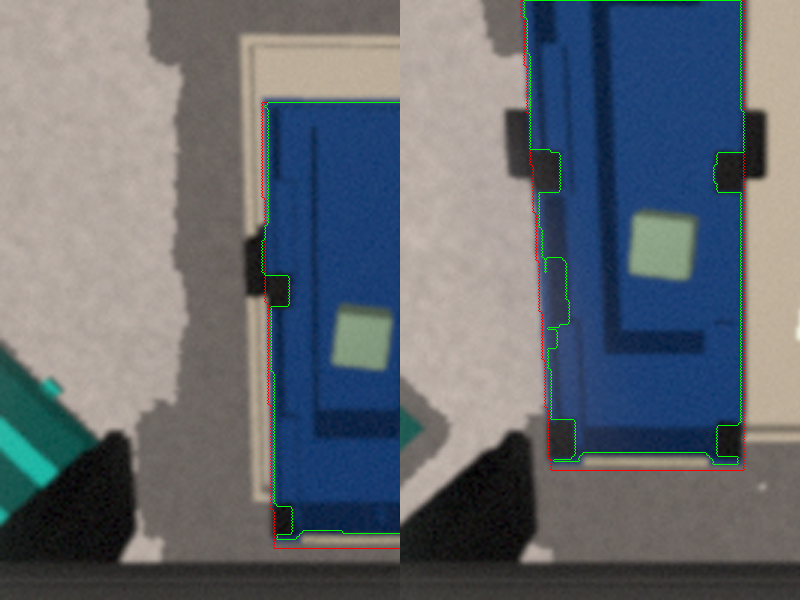

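```bash
python3 - <<'E'
from h import *
print(reltool([625.8,-50.1,112]),state()["eef_pos"],state()["ft_force"])
E
```

```text
(array([ 33.3, -41.2, 157.5]), np.float64(3.0659)) [662.09246581 -11.5410257  269.52348916] [ 0.17597466 -0.77953579 -0.18163375]
```

Emit:
{"api": "jog_arm", "payload": {
  "motion": [
    [[33,-41,20],0.002],
    [[33,-41,60],0.002],
    [[33,-41,100],0.002],
    [[33,-41,100],0.002],
    [[33,-41,100],0.002]
  ]
}}

```text
t: 4.25
eef_pos: [626.8, -50.0, 170.5]
tcp_rot: [-3.142, 0.001, 3.063]
ft_force: [0.3, 0.2, 1.0]
opening: 1.004
grip_force: 0.0
```

Emit:
{"api": "jog_arm", "payload": {
  "motion": [
    [[0,0,20],0],
    [[0,0,40],0],
    [[0,0,56],0],
    [[0,0,56],0],
    [[0,0,56],0]
  ]
}}

```text
t: 4.75
eef_pos: [627.5, -49.6, 115.3]
tcp_rot: [-3.141, 0.003, 3.064]
ft_force: [-0.4, 0.1, 0.1]
opening: 1.0
grip_force: 0.0
```

```bash
python3 - <<'E'
from h import *
s=state();print(reltool([625.8,-50.1,112]),s["eef_pos"],s["ft_force"])
p=read_camera("wrist");cv2.imwrite("pics/w3.png",p["img"])
E
```

```text
(array([ 1.7, -0.6,  3.3]), np.float64(3.064)) [627.51769967 -49.58824834 115.26926194] [-0.44710437  0.08758687  0.09602566]
```

View pics/w3.png

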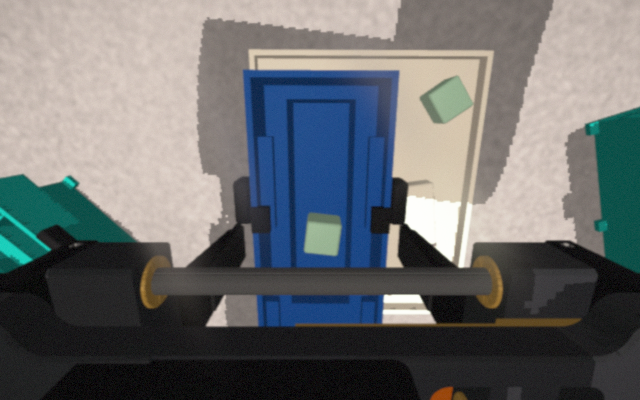

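Emit:
{"api": "jog_arm", "payload": {
  "motion": [
    [[1,0,3],0],
    [[1,0,3],0],
    [[1,0,3],0],
    [[1,0,3],0]
  ],
  "grip": 0.6
}}

```text
t: 5.2
eef_pos: [625.7, -49.5, 110.3]
tcp_rot: [-3.142, 0.0, 3.064]
ft_force: [1.1, -6.7, 4.2]
opening: 0.721
grip_force: 2.6
```

Emit:
{"api": "jog_arm", "payload": {
  "motion": [
    [[1,0,0],0],
    [[1,0,0],0],
    [[1,0,0],0],
    [[1,0,0],0]
  ]
}}

```text
t: 5.6
eef_pos: [624.9, -49.4, 110.3]
tcp_rot: [-3.142, 0.001, 3.064]
ft_force: [3.6, -0.9, 3.4]
opening: 0.713
grip_force: 30.0
```

Emit:
{"api": "jog_arm", "payload": {
  "motion": [
    [[0,0,-4],0],
    [[0,0,-10],0],
    [[0,0,-18],0],
    [[0,0,-28],0],
    [[0,0,-40],0]
  ]
}}

```text
t: 6.1
eef_pos: [624.4, -49.3, 150.9]
tcp_rot: [3.141, -0.0, 3.064]
ft_force: [-0.4, 1.0, -3.2]
opening: 0.712
grip_force: 30.0
```

Emit:
{"api": "jog_arm", "payload": {
  "motion": [
    [[0,0,-12],0],
    [[0,0,-24],0],
    [[0,0,-34],0],
    [[0,0,-40],0],
    [[0,0,-40],0]
  ]
}}

```text
t: 6.6
eef_pos: [624.8, -49.4, 191.0]
tcp_rot: [-3.142, 0.001, 3.064]
ft_force: [-0.2, 0.2, -3.3]
opening: 0.71
grip_force: 30.0
```

```bash
python3 - <<'E'
from h import *
s=state();print(s)
p=read_camera("wrist");q=read_camera("scene")
a=cv2.resize(p["img"],(400,250));b=cv2.resize(q["img"][150:320,220:492],(400,250));cv2.imwrite("pics/l1.png",np.hstack([a,b]))
print([(round(d["p"],2),d["box"]) for d in cut_out("specimen",p)])
E
```

```text
{'t': 6.6, 'joints': array([-1.84228072e-01,  5.42349807e-01,  1.60884363e+00,  1.20841561e-04,
        9.88993327e-01, -1.67730660e+00]), 'qvel': array([-2.08348915e-04,  1.88466423e-02,  1.76710596e-02,  6.91948844e-05,
       -1.87283851e-02, -1.27237310e-04]), 'tau': array([ 1.21893251e-02, -6.52520442e+01, -2.52125752e+01, -3.96732590e-02,
        3.21118897e-01,  3.28328370e-04]), 'eef_pos': array([624.81578531, -49.36908317, 191.01088788]), 'tcp_rot': array([-3.14154368e+00,  1.40866596e-03,  3.06380856e+00]), 'ft_force': array([-0.23778134,  0.16480832, -3.32715438]), 'moment': array([ 0.06082915, -0.0311215 ,  0.01398689]), 'grip_force': 29.99738523736596, 'opening': 0.7101574548572301}
[(0.78, [303.0, 216.7, 344.9, 263.3])]
```

View pics/l1.png

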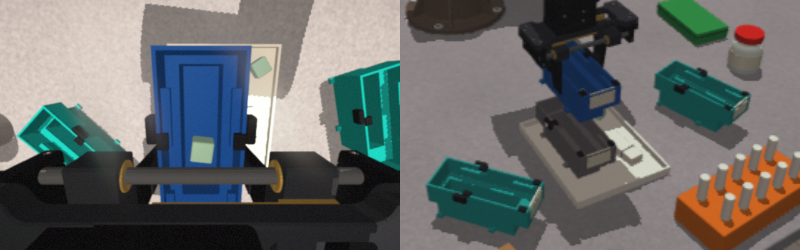

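Emit:
{"api": "jog_arm", "payload": {
  "motion": [
    [[0,0,-10],0.06],
    [[0,0,-20],0.18],
    [[0,0,-25],0.32],
    [[0,0,-25],0.46],
    [[0,0,-25],0.6]
  ]
}}

```text
t: 7.25
eef_pos: [624.4, -49.3, 214.5]
tcp_rot: [-3.141, -0.001, 2.458]
ft_force: [0.1, 1.0, -3.5]
opening: 0.714
grip_force: 30.0
```

Emit:
{"api": "jog_arm", "payload": {
  "motion": [
    [[0,0,0],0.14],
    [[0,0,0],0.28],
    [[0,0,0],0.42],
    [[0,0,0],0.56],
    [[0,0,0],0.7]
  ]
}}

```text
t: 7.75
eef_pos: [624.3, -49.3, 214.3]
tcp_rot: [-3.14, -0.001, 1.758]
ft_force: [-0.9, -0.0, -2.9]
opening: 0.717
grip_force: 30.0
```

Emit:
{"api": "jog_arm", "payload": {
  "motion": [
    [[0,0,0],0.14],
    [[0,0,0],0.28],
    [[0,0,0],0.42],
    [[0,0,0],0.56],
    [[0,0,0],0.7]
  ]
}}

```text
t: 8.25
eef_pos: [624.3, -49.3, 214.3]
tcp_rot: [-3.14, 0.0, 1.058]
ft_force: [0.3, 0.3, -2.8]
opening: 0.711
grip_force: 30.0
```

Emit:
{"api": "jog_arm", "payload": {
  "motion": [
    [[0,0,0],0.14],
    [[0,0,0],0.28],
    [[0,0,0],0.42],
    [[0,0,0],0.56],
    [[0,0,0],0.7]
  ]
}}

```text
t: 8.75
eef_pos: [624.3, -49.3, 214.3]
tcp_rot: [-3.141, 0.001, 0.358]
ft_force: [0.0, -0.5, -4.0]
opening: 0.713
grip_force: 30.0
```

Emit:
{"api": "jog_arm", "payload": {
  "motion": [
    [[0,0,0],0.14],
    [[0,0,0],0.28],
    [[0,0,0],0.38],
    [[0,0,0],0.4416],
    [[0,0,0],0.4416]
  ]
}}

```text
t: 9.25
eef_pos: [624.4, -49.3, 214.4]
tcp_rot: [-3.141, 0.001, -0.079]
ft_force: [0.7, 0.2, -2.3]
opening: 0.712
grip_force: 30.0
```

```bash
python3 - <<'E'
from h import *
s=state();print(s["joints"],s["tcp_rot"],reltool([594.8,-47.3,0]))
p=read_camera("wrist");q=read_camera("scene")
a=cv2.resize(p["img"],(400,250));b=cv2.resize(q["img"][150:320,220:492],(400,250));cv2.imwrite("pics/l2.png",np.hstack([a,b]))
np.save("l2.npy",q,allow_pickle=True)
E
```

```text
[-1.84321549e-01  5.17986678e-01  1.58379872e+00  9.48839157e-05
  1.04101515e+00  1.46510106e+00] [-3.14138386e+00  1.19252099e-03 -7.86741532e-02] (array([-29.6,   0.3, 214.4]), np.float64(-0.0787))
```

View pics/l2.png

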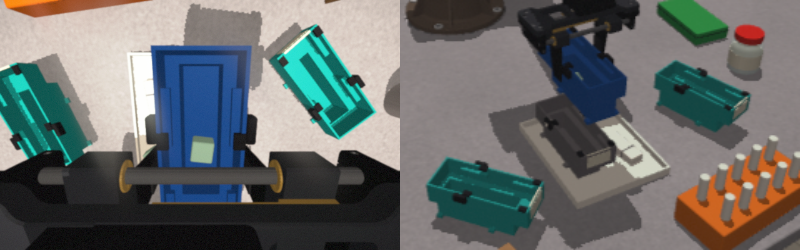

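```bash
python3 - <<'E'
from h import *
p=read_camera("wrist");s=state();b=blue(p)
zr=s["eef_pos"][2]-63.3+75; y=s["tcp_rot"][2]
v,u=np.where(b);print(u.min(),v.min(),u.max())
R=[]
for uu in range(int(u.min())+15,int(u.max())-15,10):
    vv=np.where(b[:200,uu])[0].min()-.5+.5
    X=onz(p,uu,vv,zr)-s["eef_pos"]; R.append([X[0]*np.cos(y)+X[1]*np.sin(y),X[0]*np.sin(y)-X[1]*np.cos(y)])
R=np.array(R);print(np.round(R[:,0],1)); k=np.polyfit(R[:,1],R[:,0],1);print("end x at tool y0",k[1],"slope",k[0])
for vv in (90,120,150,180):
    c=np.where(b[vv])[0];c=c[(c>200)&(c<440)];A=[onz(p,c.min(),vv,zr)-s["eef_pos"],onz(p,c.max()+1,vv,zr)-s["eef_pos"]]
    print(vv,[np.round([X[0]*np.cos(y)+X[1]*np.sin(y),X[0]*np.sin(y)-X[1]*np.cos(y)],1).tolist() for X in A])
E
```

```text
242 73 401
[90.9 90.9 91.3 90.9 91.3 91.3 91.3 91.3 91.3 90.9 90.9 90.9 90.9]
end x at tool y0 91.09878090742986 slope -0.0026525291722321134
90 [[84.7, -32.7], [84.7, 33.2]]
120 [[72.5, -32.7], [72.5, 33.2]]
150 [[59.7, -31.3], [59.7, 33.2]]
180 [[46.2, -28.1], [46.2, 33.6]]
```

Emit:
{"api": "jog_arm", "payload": {
  "motion": [
    [[-8,0,0],0.001],
    [[-20,0,10],0.001],
    [[-32,0,25],0.001],
    [[-32,0,45],0.001],
    [[-32,0,60],0.001]
  ]
}}

```text
t: 9.9
eef_pos: [591.7, -46.7, 154.4]
tcp_rot: [-3.141, 0.0, -0.078]
ft_force: [-0.6, 0.2, -2.4]
opening: 0.711
grip_force: 30.0
```

Emit:
{"api": "jog_arm", "payload": {
  "motion": [
    [[0,0,5],0],
    [[0,0,8],0],
    [[0,0,8],0],
    [[0,0,8],0]
  ]
}}

```text
t: 10.3
eef_pos: [592.9, -46.9, 147.7]
tcp_rot: [3.142, -0.001, -0.079]
ft_force: [-0.1, 0.2, -3.2]
opening: 0.714
grip_force: 30.0
```

```bash
python3 - <<'E'
from h import *
s=state();print(s["eef_pos"],s["tcp_rot"],s["ft_force"])
D=np.array([618.9,-49.0]);a=-.0776;d=s["eef_pos"][:2]-D;print("tcp in dock",d[0]*np.cos(a)+d[1]*np.sin(a),-d[0]*np.sin(a)+d[1]*np.cos(a))
q=read_camera("scene");cv2.imwrite("pics/s3.png",cv2.resize(q["img"][170:300,280:430],(750,600*13*5//(13*5)//1)[:2] if 0 else (690,598),interpolation=cv2.INTER_CUBIC))
E
```

```text
[592.89374761 -46.88326157 147.69839067] [ 3.14156889e+00 -9.88808880e-04 -7.86219790e-02] [-0.10778612  0.18689816 -3.16986315]
tcp in dock -26.092084063711706 0.09430799417127256
```

View pics/s3.png

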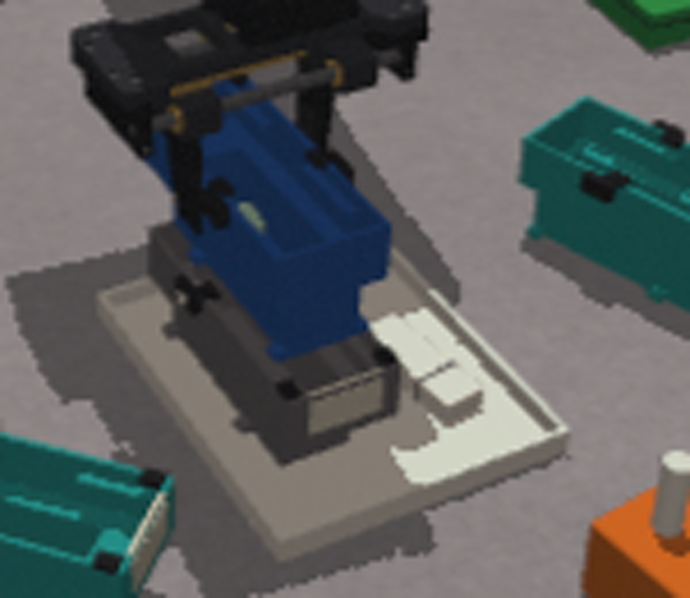

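The scene crop shows the turned bin hovering centred over the base, with its leading foot at (280,350) short of the black lip at (290,388). Lowering now.

Emit:
{"api": "jog_arm", "payload": {
  "motion": [
    [[0,0,4],0],
    [[0,0,7],0],
    [[0,0,9],0],
    [[0,0,11],0],
    [[0,0,11],0]
  ]
}}

```text
t: 10.85
eef_pos: [592.5, -46.8, 135.7]
tcp_rot: [-3.141, 0.001, -0.079]
ft_force: [-0.1, 0.7, -3.0]
opening: 0.712
grip_force: 30.0
```

Emit:
{"api": "jog_arm", "payload": {
  "motion": [
    [[0,0,1],0],
    [[0,0,2],0],
    [[0,0,3],0],
    [[0,0,3],0]
  ]
}}

```text
t: 11.25
eef_pos: [592.7, -46.9, 133.3]
tcp_rot: [-3.142, -0.0, -0.079]
ft_force: [-1.5, -0.5, -0.4]
opening: 0.714
grip_force: 30.0
```

Emit:
{"api": "jog_arm", "payload": {
  "motion": [
    [[2,0,0.3],0],
    [[4,0,0.3],0],
    [[6,0,0.3],0],
    [[8,0,0.3],0],
    [[8,0,0.3],0]
  ]
}}

```text
t: 11.75
eef_pos: [599.7, -47.4, 133.3]
tcp_rot: [-3.142, 0.002, -0.079]
ft_force: [-8.9, -0.8, 6.8]
opening: 0.715
grip_force: 30.0
```

Emit:
{"api": "jog_arm", "payload": {
  "motion": [
    [[1,0,0],0],
    [[2,0,0],0],
    [[3,0,0],0],
    [[4,0,0],0],
    [[4,0,0],0]
  ]
}}

```text
t: 12.25
eef_pos: [603.8, -47.7, 133.3]
tcp_rot: [-3.142, 0.002, -0.079]
ft_force: [-8.5, -0.6, 7.4]
opening: 0.711
grip_force: 30.0
```

Emit:
{"api": "jog_arm", "payload": {
  "motion": [
    [[1,0,-0.3],0],
    [[2,0,-0.3],0],
    [[3,0,-0.3],0],
    [[4,0,-0.3],0],
    [[4,0,-0.3],0]
  ]
}}

```text
t: 12.75
eef_pos: [608.0, -48.1, 133.3]
tcp_rot: [-3.142, 0.001, -0.079]
ft_force: [-5.3, 0.4, 4.3]
opening: 0.714
grip_force: 30.0
```

Emit:
{"api": "jog_arm", "payload": {
  "motion": [
    [[1,0,0],0],
    [[2,0,0],0],
    [[3,0,0],0],
    [[4,0,0],0],
    [[4,0,0],0]
  ]
}}

```text
t: 13.25
eef_pos: [612.1, -48.4, 133.3]
tcp_rot: [-3.142, 0.001, -0.079]
ft_force: [-5.0, -0.1, 3.1]
opening: 0.717
grip_force: 30.0
```

Emit:
{"api": "jog_arm", "payload": {
  "motion": [
    [[1,0,0],0],
    [[2,0,0],0],
    [[3,0,0],0],
    [[3,0,0],0]
  ]
}}

```text
t: 13.65
eef_pos: [615.6, -48.7, 133.3]
tcp_rot: [3.142, -0.0, -0.079]
ft_force: [-4.1, -0.7, 4.8]
opening: 0.714
grip_force: 30.0
```

Emit:
{"api": "jog_arm", "payload": {
  "motion": [
    [[1,0,0],0],
    [[2,0,0],0],
    [[2,0,0],0]
  ]
}}

```text
t: 13.95
eef_pos: [616.5, -48.7, 133.3]
tcp_rot: [-3.141, 0.003, -0.079]
ft_force: [-11.7, -0.8, 9.4]
opening: 0.716
grip_force: 30.0
```

```bash
python3 - <<'E'
from h import *
p=read_camera("wrist");s=state();b=blue(p)
zr=s["eef_pos"][2]-63.3+75; y=s["tcp_rot"][2]
v,u=np.where(b);R=[]
for uu in range(int(u.min())+15,int(u.max())-15,10):
    X=onz(p,uu,np.where(b[:200,uu])[0].min(),zr)-s["eef_pos"]; R.append(X[0]*np.cos(y)+X[1]*np.sin(y))
print(np.round(R,1),s["eef_pos"],s["ft_force"],s["tcp_rot"])
E
```

```text
[91.  91.  91.  91.  91.  91.  91.  91.  91.  91.  90.6 90.6 90.6] [616.45482901 -48.71251842 133.34902749] [-1.22264638e+01 -6.70245212e-03  9.22768215e+00] [-3.14140994e+00  2.49027104e-03 -7.89510047e-02]
```

Emit:
{"api": "jog_arm", "payload": {
  "motion": [
    [[1,0,-0.3],0],
    [[2,0,-0.3],0],
    [[2,0,-0.3],0]
  ]
}}

```text
t: 14.3
eef_pos: [616.7, -48.8, 133.7]
tcp_rot: [-3.141, 0.007, -0.079]
ft_force: [-22.6, -0.5, 15.4]
opening: 0.712
grip_force: 30.0
```

Emit:
{"api": "jog_arm", "payload": {
  "motion": [
    [[1,0,0],0],
    [[2,0,0],0],
    [[2,0,0],0]
  ]
}}

```text
t: 14.6
eef_pos: [617.6, -48.7, 133.7]
tcp_rot: [-3.141, 0.01, -0.079]
ft_force: [-29.2, -0.3, 21.1]
opening: 0.716
grip_force: 30.0
```

Emit:
{"api": "jog_arm", "payload": {
  "motion": [
    [[-1.5,0,0],0],
    [[-3,0,0],0],
    [[-3,0,0],0]
  ]
}}

```text
t: 14.9
eef_pos: [617.1, -48.7, 133.2]
tcp_rot: [-3.141, 0.003, -0.079]
ft_force: [-11.0, -0.4, 6.4]
opening: 0.717
grip_force: 30.0
```

Emit:
{"api": "jog_arm", "payload": {
  "motion": [
    [[-0.5,0,0],0],
    [[-0.5,0,0],0],
    [[-0.5,0,0],0],
    [[-0.5,0,0],0],
    [[-0.5,0,0],0]
  ],
  "grip": 0
}}

```text
t: 15.4
eef_pos: [618.2, -48.9, 133.3]
tcp_rot: [-3.141, -0.0, -0.079]
ft_force: [0.5, 0.1, 0.4]
opening: 0.991
grip_force: 0.0
```

Emit:
{"api": "jog_arm", "payload": {
  "motion": [
    [[0,0,-15],0],
    [[0,0,-40],0],
    [[-20,0,-80],0],
    [[-55,0,-110],0],
    [[-70,0,-110],0]
  ]
}}

```text
t: 15.9
eef_pos: [547.6, -43.3, 247.1]
tcp_rot: [3.141, -0.006, -0.079]
ft_force: [0.4, -0.3, 0.2]
opening: 0.998
grip_force: 0.0
```

```bash
python3 - <<'E'
from h import *
p=read_camera("wrist");np.save("f.npy",p,allow_pickle=True);q=read_camera("scene")
a=cv2.resize(p["img"][:260,140:500],(415,300));b=cv2.resize(q["img"][190:290,290:420],(390,300),interpolation=cv2.INTER_CUBIC);cv2.imwrite("pics/f.png",np.hstack([a,b]))
print(fit([p],[623,-49,-.078],145),state()["eef_pos"],[(round(d["p"],2),d["box"]) for d in cut_out("specimen",p)])
E
```

```text
(array([ 6.275567e+02, -4.912110e+01, -7.710000e-02]), np.float64(0.099)) [547.1581509  -43.18618101 244.5976611 ] [(0.77, [307.4, 122.6, 336.8, 150.0])]
```

View pics/f.png

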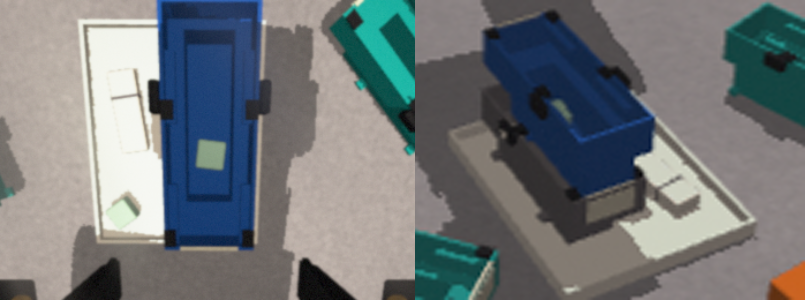

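The turned bin is on the base with the specimen inside it (at about (210,155) in the left half of the crop) and the bystanders look unmoved. I'll confirm it's home with a gentle push on the card end using closed fingers.

Emit:
{"api": "jog_arm", "payload": {
  "motion": [
    [[-40,0,0],0],
    [[-45,0,0],0],
    [[-45,0,40],0],
    [[-45,0,80],0],
    [[-45,0,117],0]
  ],
  "grip": 1
}}

```text
t: 16.55
eef_pos: [504.3, -39.9, 124.4]
tcp_rot: [-3.142, -0.0, -0.079]
ft_force: [0.3, -0.2, -0.3]
opening: 0.635
grip_force: 0.0
```

Emit:
{"api": "jog_arm", "payload": {
  "motion": [
    [[0,0,0],0],
    [[0,0,0],0],
    [[0,0,0],0],
    [[0,0,0],0],
    [[0,0,0],0]
  ]
}}

```text
t: 17.05
eef_pos: [504.0, -39.9, 127.5]
tcp_rot: [3.141, -0.002, -0.079]
ft_force: [0.7, -0.6, -0.0]
opening: 0.219
grip_force: 0.0
```

```bash
python3 - <<'E'
from h import *
s=state();D=np.array([618.9,-49.0]);a=-.0776;d=s["eef_pos"][:2]-D;print(s["eef_pos"],"tcp in dock",d[0]*np.cos(a)+d[1]*np.sin(a),-d[0]*np.sin(a)+d[1]*np.cos(a),s["opening"])
p=read_camera("wrist");np.save("g.npy",p,allow_pickle=True);print(fit([p],[623,-49,-.078],145))
b=blue(p);v,u=np.where(b);print(u.min(),v.min(),u.max(),v.max())
E
```

```text
[503.95538177 -39.90264419 127.54620601] tcp in dock -115.30395392321262 0.15922548635308154 0.2185300592777597
(array([ 6.272281e+02, -4.970660e+01, -7.820000e-02]), np.float64(0.143))
233 0 409 206
```

Emit:
{"api": "jog_arm", "payload": {
  "motion": [
    [[4,0,0],0],
    [[8,0,0],0],
    [[12,0,0],0],
    [[15,0,0],0],
    [[15,0,0],0]
  ]
}}

```text
t: 17.6
eef_pos: [518.8, -41.0, 126.2]
tcp_rot: [-3.142, -0.0, -0.079]
ft_force: [0.5, 0.2, 0.2]
opening: 0.006
grip_force: 0.0
```

Emit:
{"api": "jog_arm", "payload": {
  "motion": [
    [[1,0,0],0],
    [[2,0,0],0],
    [[3,0,0],0],
    [[4,0,0],0],
    [[4,0,0],0]
  ]
}}

```text
t: 18.1
eef_pos: [522.5, -41.3, 126.4]
tcp_rot: [-3.142, -0.0, -0.079]
ft_force: [-0.0, -0.5, 0.4]
opening: 0.005
grip_force: 0.0
```

Emit:
{"api": "jog_arm", "payload": {
  "motion": [
    [[1,0,0],0],
    [[2,0,0],0],
    [[3,0,0],0],
    [[3,0,0],0]
  ]
}}

```text
t: 18.5
eef_pos: [525.5, -41.6, 126.4]
tcp_rot: [-3.142, -0.0, -0.079]
ft_force: [-0.8, 0.2, 0.3]
opening: 0.005
grip_force: 0.0
```

Emit:
{"api": "jog_arm", "payload": {
  "motion": [
    [[1,0,0],0],
    [[2,0,0],0],
    [[3,0,0],0],
    [[3,0,0],0]
  ]
}}

```text
t: 18.9
eef_pos: [526.6, -41.6, 126.3]
tcp_rot: [-3.141, 0.004, -0.079]
ft_force: [-10.1, -0.8, 7.3]
opening: 0.004
grip_force: 5.3
```

Emit:
{"api": "jog_arm", "payload": {
  "motion": [
    [[1,0,0],0],
    [[2,0,0],0],
    [[2,0,0],0]
  ]
}}

```text
t: 19.2
eef_pos: [526.6, -41.5, 126.3]
tcp_rot: [-3.141, 0.009, -0.078]
ft_force: [-21.2, -1.4, 14.9]
opening: 0.002
grip_force: 10.8
```

Emit:
{"api": "jog_arm", "payload": {
  "motion": [
    [[1,0,0],0],
    [[2,0,0],0],
    [[2,0,0],0]
  ]
}}

```text
t: 19.5
eef_pos: [526.6, -41.5, 126.2]
tcp_rot: [-3.141, 0.013, -0.078]
ft_force: [-33.0, -1.3, 23.2]
opening: 0.003
grip_force: 16.4
```

Emit:
{"api": "jog_arm", "payload": {
  "motion": [
    [[-4,0,0],0],
    [[-10,0,0],0],
    [[-25,0,0],0],
    [[-30,0,-30],0],
    [[-30,0,-70],0]
  ]
}}

```text
t: 20.0
eef_pos: [501.1, -39.5, 195.8]
tcp_rot: [-3.141, 0.004, -0.079]
ft_force: [1.0, -0.2, -1.3]
opening: 0.003
grip_force: 0.0
```

Emit:
{"api": "jog_arm", "payload": {
  "motion": [
    [[0,0,-50],0],
    [[0,0,-80],0],
    [[0,0,-80],0],
    [[0,0,-80],0]
  ],
  "grip": 0
}}

```text
t: 20.4
eef_pos: [502.4, -39.7, 276.4]
tcp_rot: [3.142, -0.001, -0.079]
ft_force: [-0.3, 0.1, 0.4]
opening: 0.283
grip_force: 0.0
```

```bash
python3 - <<'E'
from h import *
p=read_camera("wrist");print(state()["eef_pos"],fit([p],[623,-49,-.078],145),[(round(d["p"],2),d["box"]) for d in cut_out("specimen",p)])
q=read_camera("scene");cv2.imwrite("pics/z.png",np.hstack([cv2.resize(p["img"][:240,160:480],(400,300)),cv2.resize(q["img"][190:290,290:420],(390,300),interpolation=cv2.INTER_CUBIC)]))
E
```

```text
[502.08096135 -39.63950967 275.56017521] (array([ 6.270065e+02, -4.946670e+01, -8.380000e-02]), np.float64(0.125)) [(0.66, [309.3, 75.7, 335.9, 101.4])]
```

View pics/z.png

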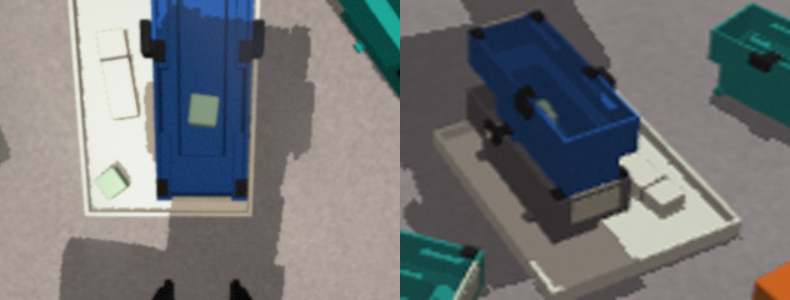

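The bin is level on the base, the specimen is in it at about (203,110), the bystanders are in place, and the gripper is clear. Handing in.

```bash
python3 -c "
from cell import *
print(job_done())"
```

```text
the job is handed in; nothing more can be done
None
```

I handed the job in; no verdict came back. The blue bin stands turned on the base bin's ledges with the specimen inside. It had run about 24 mm to a stop and didn't budge at 33 N, well above the catch's 5–13 N, so I judge it fully home. That rests on travel and force, as the last camera fits cut off one end of the bin. The bystanders look unmoved, and the gripper is open and clear.

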